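# Secure the slot wedges and hold the gauge arm at the set mark

### The arm

A 6-joint arm with a two-finger parallel gripper is mounted at the origin on a cart in front of the work surface, level with it; the furniture and walls round the work are solid. World frame = base frame: x ahead of the robot, y to its left, z up, the work surface at z = 0. Lengths are in m, angles in degrees, forces in N, time in s.
With the tool pointing down it reaches from about 0.225 to 0.725 m from the base axis. Payload 3.1 kg.
Tool frame: the origin (TCP) lies at the very end of the fingers, on their centre line; the grasp point (between the pads) lies 19 mm behind it (r.grasp_offset is the distance from the TCP to the grasp point, in m); z points along the fingers, y is the line along which they close (so a half turn about z gives the same grasp; the last joint's range is limited). The gripper opens to 85 mm and grips with 20 to 120 N. Pads are 22 mm wide; open, the fingers measure 114 mm over their backs; the gripper's body (76 mm by 85 mm) begins 54 mm behind the grasp point. The pads swing forward as they close: fully open they stand 13 mm farther back than shut.
Start: joints at [69.626, 2.75, 5.684, 92.934, 0, 82.678], TCP at [0.119, 0.511, 0.231] pointing down, gripper open.
Joint ranges: [-166.93, 166.93], [-56.73, 111.36], [-69.38, 81.34], [-121.58, 131.49], [-85.45, 84.26], [-180, 180]. Speed limits (degrees/s): [159.86, 159.86, 180, 180, 180, 180].

### API

Orientations are given as a 3x3 rotation matrix whose columns are the frame's x, y, z axes.
In Python, from rig import r gives the robot as it stands.
- The arm moves only by the tool carry_out, never from a script. Its argument "moves" is a list of rows, each an object with "delta_pos": the shift along the tool's x, y, z in mm, a list of three; "angular": the turn, a rotation vector about the tool's x, y, z in rad, a list of three; "grip": the opening, from -1 (shut) to 1 (fully open). A call has 1 to 12 rows; each row shifts and turns the commanded pose from where the row before left it, along the tool's axes as they then stand; what a row does not reach is not made up. A row lasts 1/12 s, in which the tool goes at most 41.7 mm and 7.16 degrees, less where a joint would pass 70% of its speed; a pose out of reach is approached as far as the arm can. A call with a gripper value outside its range is refused whole. The fingers move at their own pace and stop on an object; "newtons" is the grip in N (left out, the last holds). Time passes only in rows, so rows that do not move let the fingers close. It gives the time, the measured TCP pose, the force, the opening and the grip force at its end, in the units of the state.
- r.state(): the state, without advancing time (a new reading comes with each control period).
- r.capture(name): name is "scene" or "top" or "wrist"; returns the picture (384x512x3 uint8, red, green, blue); there is no depth.
- r.camera_info(name): a dict with "fx", "fy", "cx", "cy" (pixels), "eye" and "attitude" of the camera in the world. Camera axes: x right, y down, z forward; pixel columns grow to the right and rows downward; lengths in m; the calibration is good to about 2 mm. A picture is of the moment at which its call begins: read the wrist's pose just before it. camera_info takes no time and is no camera call; for the wrist camera it gives the pose at the moment of the call.
- r.close_job(): hands the job in; it is judged then, once.
The state is a dict: "t": time; "joint_positions": joint angles; "joint_velocities": joint speeds; "effort": joint torques, N m; "tool_pos": TCP position; "orientation": TCP orientation; "ft_force": force on the tool from outside, world axes, zero at the start; "moment": the same for the moment, N m; "width": finger opening in m; "finger_force": force on a finger pad.
Only numpy, scipy, OpenCV 4.12 (cv2) and the standard library are available. Lean on these libraries where they do the work, as an engineer would, in place of code of your own. Each camera call takes 0.05 s, during which the arm holds its last target. There are 200 camera calls.

### The job

The slot wedges lie in the length gauge under its lowered hold-down frame: first turn the turnbutton anticlockwise (seen from above) until its bar lies squarely across the frame's edge. Then squeeze the lock button into the head of the stop arm to release it, draw the arm out along the scale until its pointer stands over the rider's line, and finish still gripping the head so that the arm stays there against its return spring. Do not shift the rider or the wedges, and leave the tape roll, the bolt and the bearing alone.

Things in the scene. Friction and masses are not known exactly. Their poses are not given: they have to be found in the camera images.
- gauge_base: Grey base plate of the length gauge, fixed, 140 x 255 x 10 mm (x, y, z), turned up to 12 degrees. Origin on the bench under it. +x points to the back, away from the robot, +y to the robot's left; the stop arm draws out along -y. In mm here: turnbutton at x 30, y 87; arm line x -22; scale x -60, on the robot's side; wedge trough x 30. Its fixed parts stay below z = 46 mm.
- wing_centre (a point): Grip point of the turnbutton: on its upright pivot axis, in the middle of the thumb wing, 62 mm above the bench. x points along the bar, y across it, z up, and they turn with it. Steel bar 64 x 12 x 7 mm (z 34.5 to 41.5 mm); the wing standing on it is 36 mm long (along x), 10 mm thick (along y) z 41.5 to 75.5 mm. A motor, 0.27 m high, stands left of y = 0.2 m (world): pass over it.
- turnbutton (a joint): Angle of the turnbutton, rad. 0 = bar along the base's x, clear of the frame; it grows anticlockwise seen from above to 1.57 at a stop, where the bar lies along the base's y and its end reaches 10 mm over the frame's edge. Stiff turn, about 0.06 N m; stays where it is left.
- hold_down (a joint): Angle of the hold-down frame, rad: 0 = lowered (as at the start), grows as it lifts. Open aluminium frame 58 x 70 x 8 mm over the left end of the wedges, hinged along its back edge, top at z = 33 mm; nothing but its weight and the turnbutton keeps it down.
- stop_arm: The telescoping stop arm: a bar that slides out of a square steel tube along the base's -y, by 0 to 85 mm. Origin on the bench plane under the middle of its head; axes as the base. A spring pulls it home (5 to 7 N) wherever it is let go. At home it is locked by the lock button. Its position in the base's y is -20 mm at home.
- head_centre (a point): Grip point in the middle of the stop arm's head, 56 mm above the bench. Grey upright block 26 (x) x 30 (y) x 54 mm, z 22 to 76 mm. Axes as the base: grip it across x. The button stands 8 mm out of its -x face (34 mm over both), fully in 2 mm (28 mm).
- lock_button (a joint): Travel of the lock button in the head's -x side (the robot's side), m: 0 = out, 0.006 = fully in (towards +x). Steel cap 20 x 24 mm, its middle at the height of head_centre. Spring of 2 to 7 N. The arm is free to leave home only with the button more than about 0.004 in; away from home it needs not be pressed.
- pointer_tip (a point): Middle of the thin steel pointer over the scale, on the robot's side of the head, 25.5 mm above the bench; moves with the arm. It is a 4 mm wide blade across the head at z 25 to 29 mm; at home it stands at the scale's mark 0.
- rider_mark (a point): Line on top of the small dark rider (24 x 8 x 5 mm) that stands on the scale, 17.5 mm above the bench: where the pointer has to be drawn to. Axes as the base. It stands 35 to 70 mm in the base's -y from the pointer's home; marks each 5 mm, long ones each 10 mm.
- wedge_centre (a point): Middle of the loose tied bundle of brown slot wedges, 24 x 143 x 13 mm, lying along y in the trough of the gauge; 16 mm above the bench.
- roll: Black tape roll lying flat on the bench, 66 mm across, 18 mm high; bystander.
- hex_bolt: Steel hex bolt lying on the bench, 59 mm long; bystander.
- ball_bearing: Ball bearing lying flat on the bench, 40 mm across, 12 mm high; bystander.

How it is judged:
By the outcome, as a careful person would: the job done as asked, in the order asked, and still so for the second after the job is handed in, while the arm keeps its last pose, push and grip.
It also fails if it takes over 48 s, if anything falls off the work surface, if the arm or the gripper's body presses on something with over 40 N, if the wrist force passes 120 N, or if a joint passes its speed limit or range.

## Working session

There is one attempt and no reset: what is moved stays moved. The work goes in short steps, Python scripts to look and compute and a tool call to move; the robot and the scene stay as the last step left them, time stands still between calls to the robot, and variables do not carry over. Pictures are saved under pics/ and viewed, at most 10 in all, crops included, and the job is handed in when it is done.

Besides the shell and the picture viewer there is one more tool, called after "Call:" as name([rows], argument=value, ...), one row to a line, values as JSON. carry_out: Moves the arm, as the interface text tells. Its arguments: {"type":"object","properties":{"moves":{"type":"array","items":{"type":"object","properties":{"delta_pos":{"type":"array","items":{"type":"number"}},"angular":{"type":"array","items":{"type":"number"}},"grip":{"type":"number"}}}},"newtons":{"type":"number"}},"required":["moves"]}

```bash
mkdir -p pics; ls
cat > h.py <<'E'
import numpy as np, cv2
from rig import r
def snap(n,f):
    i=r.camera_info(n); im=r.capture(n); cv2.imwrite('pics/'+f+'.png',im[:,:,::-1]); return i,im
def ray(i,u,v,z):
    A=np.array(i['attitude']); d=A@np.array([(u-i['cx'])/i['fx'],(v-i['cy'])/i['fy'],1]); e=np.array(i['eye'])
    return e+d*(z-e[2])/d[2]
def proj(i,p):
    c=np.array(i['attitude']).T@(np.array(p)-i['eye']); return i['cx']+i['fx']*c[0]/c[2],i['cy']+i['fy']*c[1]/c[2]
E
python3 - <<'E'
from h import *
import pickle
a,ia=snap('top','top0');b,ib=snap('scene','scene0')
print(a);print(b);s=r.state();print(s['t'],s['tool_pos'],s['orientation'],s['width'],r.grasp_offset)
cv2.imwrite('pics/both.png',np.vstack([cv2.resize(x[:,:,::-1],(400,300)) for x in (ia,ib)]))
E
```

```text
pics
{'fx': 485.59774593902097, 'fy': 485.59774593902097, 'cx': 257.5066445125164, 'cy': 196.09294815754433, 'eye': array([ 0.45044357, -0.13619402,  0.98207433]), 'attitude': array([[ 9.49379689e-04, -9.97660160e-01,  6.83615657e-02],
       [-9.99962881e-01, -1.53254846e-03, -8.47871301e-03],
       [ 8.56364159e-03, -6.83509787e-02, -9.97624583e-01]])}
{'fx': 419.53961745020575, 'fy': 419.53961745020575, 'cx': 253.64059238668776, 'cy': 192.3420899446756, 'eye': array([0.26092293, 0.40269732, 0.67125728]), 'attitude': array([[-0.90952263, -0.28682218,  0.30083488],
       [-0.41541096,  0.65201601, -0.63427822],
       [-0.0142241 , -0.7018605 , -0.71217239]])}
0.1 [0.11837726 0.5109002  0.23022723] [[-9.74160052e-01  2.25857542e-01 -7.51474306e-04]
 [ 2.25858621e-01  9.74158015e-01 -2.01106042e-03]
 [ 2.77841555e-04 -2.12882167e-03 -9.99997695e-01]] 0.08582537739531457 0.0187
```

View pics/top0.png

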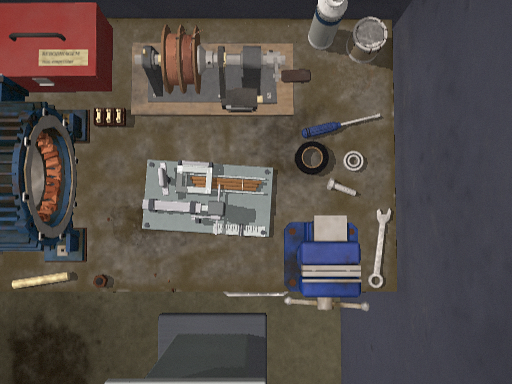

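The top view shows the gauge at about (208,200), the turnbutton near (165,177), the head near (237,214), and the motor on the left. I need a closer look.

Run:
```python
import cv2,numpy as np
a=cv2.imread('pics/top0.png')[150:245,130:285];b=cv2.imread('pics/scene0.png')
cv2.imwrite('pics/c1.png',cv2.resize(a,None,fx=5,fy=5,interpolation=2))
cv2.imwrite('pics/c2.png',cv2.resize(b,(800,600),interpolation=2))
```

```text
(no output)
```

View pics/c1.png

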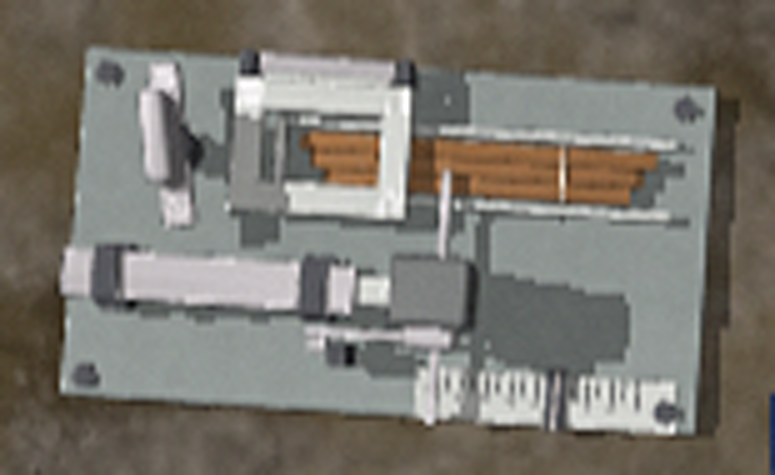

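View pics/c2.png

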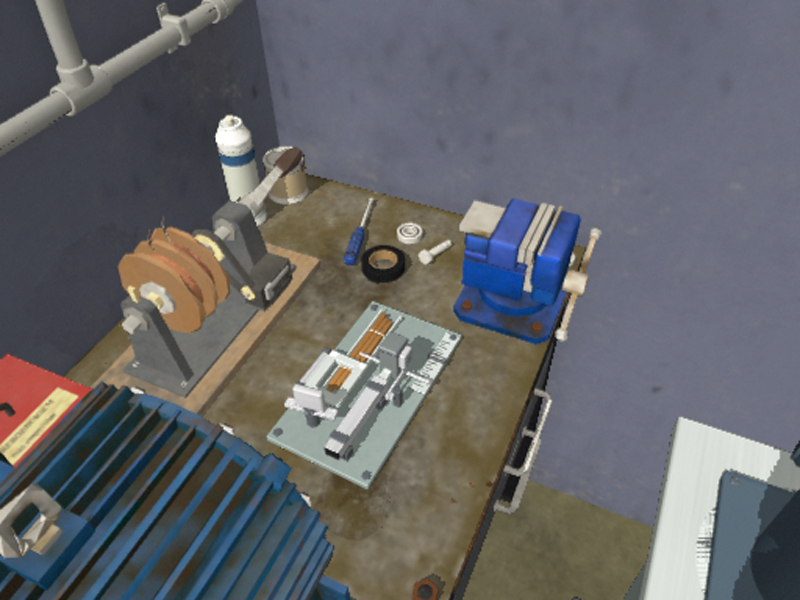

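The crop shows the plate corners at (90,48), (715,88), (695,435) and (62,392). The bar ends are at (165,65) and (178,225), the pointer is at about (432,395), and the rider at about (557,400). In the scene view the motor stands between the start pose and the gauge.

```bash
cat >> h.py <<'E'
def base_top(i):
    q=np.array([[90,48],[715,88],[695,435],[62,392]])/5+[130,150]
    P=np.array([ray(i,u,v,.01)[:2] for u,v in q]); m=np.array([[70,127.5],[70,-127.5],[-70,-127.5],[-70,127.5]])/1000
    c=P.mean(0); Q=P-c; th=np.arctan2((m[:,0]*Q[:,1]-m[:,1]*Q[:,0]).sum(),(m*Q).sum()); return c,th,P
E
python3 - <<'E'
from h import *
i=r.camera_info('top'); c,th,P=base_top(i); print(c,np.degrees(th),P.round(4))
R=np.array([[np.cos(th),-np.sin(th)],[np.sin(th),np.cos(th)]])
f=lambda u,v,z:(R.T@(ray(i,u/5+130,v/5+150,z)[:2]-c)*1000).round(1)
print('side',[np.linalg.norm(P[k]-P[k-1]) for k in range(4)])
print('bar',f(165,65,.0415),f(178,225,.0415),'wingtop',f(152,90,.0755),f(157,182,.0755))
print('ptr',f(432,395,.029),'rider',f(557,400,.0175),'head top',f(432,290,.076))
for n,x,y in (('wing',30,87),('head',-22,-20)): print(n,c+R@np.array([x,y])/1000)
s=r.state();print(s['tool_pos'],s['joint_positions'])
E
```

```text
[ 0.51310626 -0.04552018] -3.6542580322660836 [[ 0.5903  0.0761]
 [ 0.5747 -0.1756]
 [ 0.4353 -0.1675]
 [ 0.4521  0.0849]]
side [np.float64(0.13848617117926998), np.float64(0.2521774040691056), np.float64(0.13962546613165971), np.float64(0.25298115278502065)]
bar [60.5 89.5] [-1.4 79.6] wingtop [46.5 87. ] [12.1 82.4]
ptr [-60.7 -22.3] rider [-59.5 -71. ] head top [-21.5 -23.1]
wing [0.54859027 0.03939087]
head [ 0.48987628 -0.06407733]
[0.11837726 0.5109002  0.23022723] [6.96254787e+01 2.78804142e+00 5.59915929e+00 9.29341247e+01
 2.46290095e-04 8.26788353e+01]
```

Call:
carry_out([
  {"delta_pos": [0,0,-34],"grip": 1},
  {"delta_pos": [0,0,-34]},
  {"delta_pos": [0,0,-34]},
  {"delta_pos": [0,0,-20]},
  {"delta_pos": [-33,-22.8,0]},
  {"delta_pos": [-33,-22.8,0]},
  {"delta_pos": [-33,-22.8,0]},
  {"delta_pos": [-33,-22.8,0]},
  {"delta_pos": [-33,-22.8,0]},
  {"delta_pos": [-33,-22.8,0]},
  {"delta_pos": [-33,-22.8,0]},
  {"delta_pos": [-33,-22.8,0]},
])

```text
invalid input at $.moves[0]: expected keys delta_pos, angular, grip
```

Call:
carry_out([
  {"delta_pos": [-33,-22.8,0]},
  {"delta_pos": [-33,-22.8,0]},
  {"delta_pos": [-33,-22.8,0]},
  {"delta_pos": [-33,-22.8,0]},
  {"delta_pos": [-33,-22.8,0]},
  {"delta_pos": [-33,-22.8,0]},
  {"delta_pos": [-33,-22.8,0]},
  {"angular": [0,0,-0.104]},
  {"angular": [0,0,-0.104]},
  {"angular": [0,0,-0.104]},
  {"delta_pos": [0,0,40]},
  {"delta_pos": [0,0,0]},
])

```text
invalid input at $.moves[0]: expected keys delta_pos, angular, grip
```

Call:
carry_out([
  {"delta_pos": [0,0,-34],"angular": [0,0,0],"grip": 1},
  {"delta_pos": [0,0,-34],"angular": [0,0,0],"grip": 1},
  {"delta_pos": [0,0,-34],"angular": [0,0,0],"grip": 1},
  {"delta_pos": [0,0,-20],"angular": [0,0,0],"grip": 1},
  {"delta_pos": [-33,-22.8,0],"angular": [0,0,0],"grip": 1},
  {"delta_pos": [-33,-22.8,0],"angular": [0,0,0],"grip": 1},
  {"delta_pos": [-33,-22.8,0],"angular": [0,0,0],"grip": 1},
  {"delta_pos": [-33,-22.8,0],"angular": [0,0,0],"grip": 1},
  {"delta_pos": [-33,-22.8,0],"angular": [0,0,0],"grip": 1},
  {"delta_pos": [-33,-22.8,0],"angular": [0,0,0],"grip": 1},
  {"delta_pos": [-33,-22.8,0],"angular": [0,0,0],"grip": 1},
  {"delta_pos": [-33,-22.8,0],"angular": [0,0,0],"grip": 1},
])

```text
t: 1.1
tool_pos: [0.3353, 0.2724, 0.353]
orientation: [[-0.974, 0.226, -0.0], [0.226, 0.974, -0.0], [0.0, -0.0, -1.0]]
ft_force: [1.3, 1.3, -1.1]
width: 0.0851
finger_force: 0.0
```

Call:
carry_out([
  {"delta_pos": [-33,-22.8,0],"angular": [0,0,0],"grip": 1},
  {"delta_pos": [-33,-22.8,0],"angular": [0,0,0],"grip": 1},
  {"delta_pos": [-33,-22.8,0],"angular": [0,0,0],"grip": 1},
  {"delta_pos": [-33,-22.8,0],"angular": [0,0,0],"grip": 1},
  {"delta_pos": [-33,-22.8,0],"angular": [0,0,0],"grip": 1},
  {"delta_pos": [-33,-22.8,0],"angular": [0,0,0],"grip": 1},
  {"delta_pos": [-33,-22.8,0],"angular": [0,0,0],"grip": 1},
  {"delta_pos": [-33,-22.8,0],"angular": [0,0,0],"grip": 1},
  {"delta_pos": [0,0,0],"angular": [0,0,-0.104],"grip": 1},
  {"delta_pos": [0,0,0],"angular": [0,0,-0.104],"grip": 1},
  {"delta_pos": [0,0,0],"angular": [0,0,-0.104],"grip": 1},
  {"delta_pos": [0,0,0],"angular": [0,0,0],"grip": 1},
])

```text
t: 2.1
tool_pos: [0.5506, 0.0363, 0.3523]
orientation: [[-0.996, -0.085, -0.002], [-0.085, 0.996, 0.0], [0.002, 0.0, -1.0]]
ft_force: [0.3, 0.2, -0.0]
width: 0.0854
finger_force: 0.0
```

Run:
```python
from h import *
s=r.state();print(s['t'],s['tool_pos'],s['orientation'],s['ft_force'])
i,im=snap('wrist','w1');print(i)
c=np.array([.5131,-.048]);th=np.radians(-3.65);R=np.array([[np.cos(th),-np.sin(th)],[np.sin(th),np.cos(th)]])
for n,x,y,z in (('wing',30,87,.0755),('head',-22,-20,.076),('rider',-60,-71,.0175)):
    print(n,proj(i,[*(c+R@np.array([x,y])/1000),z]))
```

```text
2.1 [0.55063539 0.03631208 0.35229092] [[-9.96386352e-01 -8.49136031e-02 -1.97938461e-03]
 [-8.49139577e-02  9.96388283e-01  9.56852620e-05]
 [ 1.96411065e-03  2.63416870e-04 -9.99998036e-01]] [ 0.3065508   0.22113604 -0.01336115]
{'fx': 302.4850065950116, 'fy': 302.4850065950116, 'cx': 255.714667868939, 'cy': 195.6018745681188, 'eye': array([0.47421911, 0.02998436, 0.4948407 ]), 'attitude': array([[-8.46421750e-02,  9.50264640e-01,  2.99721231e-01],
       [ 9.96411253e-01,  8.08920699e-02,  2.49216311e-02],
       [-5.62925960e-04,  3.00755029e-01, -9.53701261e-01]])}
wing (np.float64(256.32097360919335), np.float64(156.28750589791403))
head (np.float64(182.46347979451585), np.float64(106.07317570566828))
rider (np.float64(158.92038925782776), np.float64(73.27890841560182))
```

View pics/w1.png

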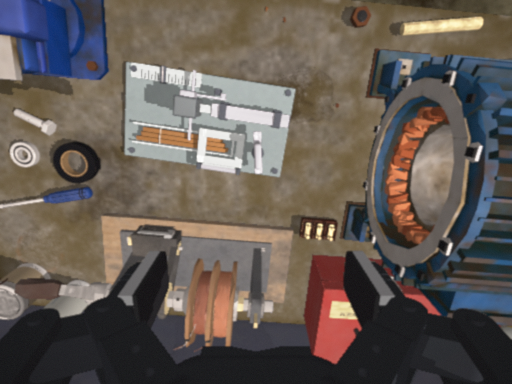

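The wrist view puts the wing at (257,152), the head at (185,105) and the rider at about (157,75). These agree with the predictions, so I'll go lower and look again.

Call:
carry_out([
  {"delta_pos": [0,0,36],"angular": [0,0,0],"grip": 1},
  {"delta_pos": [0,0,36],"angular": [0,0,0],"grip": 1},
  {"delta_pos": [0,0,36],"angular": [0,0,0],"grip": 1},
  {"delta_pos": [0,0,36],"angular": [0,0,0],"grip": 1},
  {"delta_pos": [0,0,36],"angular": [0,0,0],"grip": 1},
  {"delta_pos": [0,0,36],"angular": [0,0,0],"grip": 1},
  {"delta_pos": [0,0,0],"angular": [0,0,0],"grip": 1},
])

```text
t: 2.73
tool_pos: [0.5416, 0.0376, 0.1256]
orientation: [[-0.996, -0.082, -0.022], [-0.082, 0.997, 0.001], [0.022, 0.003, -1.0]]
ft_force: [-2.8, -0.3, -2.4]
width: 0.0855
finger_force: 0.0
```

Run:
```python
from h import *
s=r.state();print(s['t'],s['tool_pos'],s['orientation'],s['ft_force'])
i,im=snap('wrist','w2')
c=np.array([.5131,-.048]);th=np.radians(-3.65);R=np.array([[np.cos(th),-np.sin(th)],[np.sin(th),np.cos(th)]])
for n,x,y,z in (('wing',30,87,.0755),('head',-22,-20,.076),('rider',-60,-71,.0175),('ptr',-60,-20,.029)):
    print(n,proj(i,[*(c+R@np.array([x,y])/1000),z]))
cv2.imwrite('pics/w2b.png',cv2.resize(cv2.imread('pics/w2.png')[:330],None,fx=1.56,fy=1.56,interpolation=2))
```

```text
2.7333 [0.54162303 0.03759391 0.12557198] [[-0.99637448 -0.08223372 -0.02180632]
 [-0.08227799  0.99660877  0.00113913]
 [ 0.0216387   0.00292918 -0.99976156]] [-2.78769864 -0.26465208 -2.42770061]
wing (np.float64(253.66002028980478), np.float64(228.52273123241397))
head (np.float64(96.45791079857491), np.float64(129.61130601012968))
rider (np.float64(67.56151078812229), np.float64(64.39928888804764))
ptr (np.float64(128.32000333601275), np.float64(73.1532485664309))
```

View pics/w2b.png

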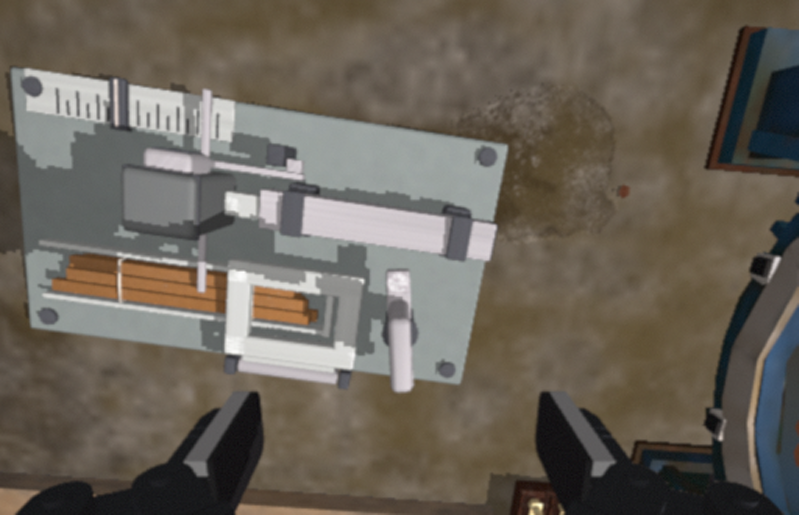

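The close view shows the wing top at about (400,347), the bar end at (398,272), the pointer at (206,120), the rider line at (120,103) and the head top at (158,197). These are in 1.56× pixels.

Call:
carry_out([
  {"delta_pos": [0,0,0],"angular": [0,0,0],"grip": 1},
])

```text
t: 2.87
tool_pos: [0.5504, 0.037, 0.138]
orientation: [[-0.997, -0.083, -0.0], [-0.083, 0.997, 0.0], [0.0, 0.0, -1.0]]
ft_force: [0.6, -0.2, 0.9]
width: 0.0849
finger_force: 0.0
```

Run:
```python
from h import *
s=r.state();print(s['t'],s['tool_pos'],s['orientation'],s['ft_force'],s['joint_positions'])
i,im=snap('wrist','w3')
th=np.radians(-3.65);R=np.array([[np.cos(th),-np.sin(th)],[np.sin(th),np.cos(th)]])
hsv=cv2.cvtColor(im,cv2.COLOR_RGB2HSV); 
# wing: bright low-sat blob around (256,222)
m=((hsv[:,:,2]>165)&(hsv[:,:,1]<22)).astype(np.uint8); m[:, :243]=0; m[:,270:]=0; m[:168]=0; m[260:]=0
n,l,st,ce=cv2.connectedComponentsWithStats(m); print(st[1:],ce[1:])
f=lambda u,v,z:(ray(i,u,v,z)[:2]).round(4)
print('wing',f(400/1.56,347/1.56,.0755),'ends',f(400/1.56,308/1.56,.0755),f(402/1.56,389/1.56,.0755))
for n,u,v,z in (('ptr',206,120,.029),('rider',120,103,.0175),('head',158,197,.076)): 
    p=f(u/1.56,v/1.56,z);print(n,p,(R.T@(p-[.5131,-.048])*1000).round(1))
q=np.array([[14,68],[507,145],[461,383],[33,328]])/1.56
P=np.array([f(u,v,.01) for u,v in q]);print(P,P.mean(0),np.degrees(np.arctan2(*(P[1]-P[0]))))
```

```text
2.8667 [0.55035096 0.03702639 0.13795766] [[-9.96532906e-01 -8.31985620e-02 -4.08857871e-04]
 [-8.31985759e-02  9.96532988e-01  1.71368276e-05]
 [ 4.06014596e-04  5.10938052e-05 -9.99999916e-01]] [ 0.61982184 -0.20347008  0.854119  ] [-3.11714634e+00  6.67169476e+00 -7.65302589e-01  8.25864472e+01
 -2.93426040e-04 -7.88958999e+00]
[[251 168  15  18 112]
 [254 187  13  44 493]] [[259.625      172.39285714]
 [259.67139959 208.6673428 ]]
wing [0.5589 0.0383] ends [0.5398 0.0366] [0.5806 0.041 ]
ptr [ 0.4649 -0.0664] [-46.9 -21.4]
rider [ 0.4599 -0.1146] [-48.9 -69.9]
head [ 0.4989 -0.0697] [-12.8 -22.6]
[[ 0.4471 -0.172 ]
 [ 0.4634  0.0886]
 [ 0.6075  0.0812]
 [ 0.5923 -0.1838]] [ 0.527575 -0.0465  ] 3.579071935831074
```

Run:
```python
from h import *
i,im=snap('wrist','w4')
hsv=cv2.cvtColor(im,cv2.COLOR_RGB2HSV)
m=((hsv[:,:,2]>165)&(hsv[:,:,1]<22)).astype(np.uint8); m[:, :243]=0; m[:,270:]=0; m[:168]=0; m[260:]=0
k,l,st,ce=cv2.connectedComponentsWithStats(m); print(st[1:])
j=1+np.argmax(st[1:,4]); ys,xs=np.where(l==j)
vx,vy,*_=cv2.fitLine(np.c_[xs,ys].astype(np.float32),2,0,.01,.01).ravel()
f=lambda u,v,z:ray(i,u,v,z)[:2]
for v in (ys.min(),ys.mean(),ys.max()):
    u=xs.mean()+(v-ys.mean())*vx/vy; print(v,u,f(u,v,.0755))
a=f(xs.mean(),ys.mean(),.0755);b=f(xs.mean()+vx*10,ys.mean()+vy*10,.0755);print('dir deg',np.degrees(np.arctan2((b-a)[1],(b-a)[0])))
print('pred',proj(i,[.5484,.037,.0755]),r.state()['tool_pos'])
```

```text
[[252 168  14  11  52]
 [254 183  13  44 477]]
183 259.04946238835083 [0.5319958  0.03749718]
204.83857442348008 260.0377358490566 [0.54831606 0.03963413]
226 260.9953659068817 [0.56487978 0.04180296]
dir deg 7.459790577230444
pred (np.float64(256.4131806828404), np.float64(204.6611266631503)) [0.55340171 0.03678167 0.14173076]
```

Call:
carry_out([
  {"delta_pos": [3,2,15],"angular": [0,0,-0.02],"grip": 1},
  {"delta_pos": [0,0,15],"angular": [0,0,0],"grip": 1},
  {"delta_pos": [0,0,15],"angular": [0,0,0],"grip": 1},
  {"delta_pos": [0,0,15],"angular": [0,0,0],"grip": 1},
  {"delta_pos": [0,0,15],"angular": [0,0,0],"grip": 1},
  {"delta_pos": [0,0,10],"angular": [0,0,0],"grip": 1},
  {"delta_pos": [0,0,5],"angular": [0,0,0],"grip": 1},
  {"delta_pos": [0,0,0],"angular": [0,0,0],"grip": 1},
  {"delta_pos": [0,0,0],"angular": [0,0,0],"grip": 1},
  {"delta_pos": [0,0,0],"angular": [0,0,0],"grip": 1},
])

```text
t: 3.8
tool_pos: [0.5488, 0.0385, 0.0491]
orientation: [[-0.995, -0.104, 0.003], [-0.104, 0.995, -0.0], [-0.003, -0.0, -1.0]]
ft_force: [-0.0, 0.3, -0.1]
width: 0.0856
finger_force: 0.0
```

Call:
carry_out([
  {"delta_pos": [0,0,4],"angular": [0,0,0],"grip": 0.2},
  {"delta_pos": [0,0,0],"angular": [0,0,0],"grip": -0.3},
  {"delta_pos": [0,0,0],"angular": [0,0,0],"grip": -0.6},
  {"delta_pos": [0,0,0],"angular": [0,0,0],"grip": -1},
  {"delta_pos": [0,0,0],"angular": [0,0,0],"grip": -1},
  {"delta_pos": [0,0,0],"angular": [0,0,0],"grip": -1},
  {"delta_pos": [0,0,0],"angular": [0,0,0],"grip": -1},
  {"delta_pos": [0,0,0],"angular": [0,0,0],"grip": -1},
], newtons=40)

```text
t: 4.47
tool_pos: [0.5474, 0.0386, 0.0434]
orientation: [[-0.995, -0.104, 0.0], [-0.104, 0.995, -0.0], [-0.0, -0.0, -1.0]]
ft_force: [0.3, -0.8, 0.6]
width: 0.0096
finger_force: 43.1
```

Call:
carry_out([
  {"delta_pos": [0,0,0],"angular": [0,0,-0.1],"grip": -1},
  {"delta_pos": [0,0,0],"angular": [0,0,-0.1],"grip": -1},
  {"delta_pos": [0,0,0],"angular": [0,0,-0.1],"grip": -1},
  {"delta_pos": [0,0,0],"angular": [0,0,-0.1],"grip": -1},
  {"delta_pos": [0,0,0],"angular": [0,0,-0.1],"grip": -1},
  {"delta_pos": [0,0,0],"angular": [0,0,-0.1],"grip": -1},
  {"delta_pos": [0,0,0],"angular": [0,0,-0.1],"grip": -1},
  {"delta_pos": [0,0,0],"angular": [0,0,-0.1],"grip": -1},
  {"delta_pos": [0,0,0],"angular": [0,0,-0.1],"grip": -1},
  {"delta_pos": [0,0,0],"angular": [0,0,-0.1],"grip": -1},
  {"delta_pos": [0,0,0],"angular": [0,0,-0.1],"grip": -1},
  {"delta_pos": [0,0,0],"angular": [0,0,-0.1],"grip": -1},
])

```text
t: 5.47
tool_pos: [0.5482, 0.0376, 0.0435]
orientation: [[-0.26, -0.966, 0.002], [-0.966, 0.26, -0.002], [0.001, -0.002, -1.0]]
ft_force: [1.7, -2.5, -0.6]
width: 0.0092
finger_force: 42.9
```

Call:
carry_out([
  {"delta_pos": [0,0,0],"angular": [0,0,-0.06],"grip": -1},
  {"delta_pos": [0,0,0],"angular": [0,0,-0.06],"grip": -1},
  {"delta_pos": [0,0,0],"angular": [0,0,-0.05],"grip": -1},
  {"delta_pos": [0,0,0],"angular": [0,0,0],"grip": -1},
  {"delta_pos": [0,0,0],"angular": [0,0,0],"grip": -1},
])

```text
t: 5.88
tool_pos: [0.5484, 0.0376, 0.0435]
orientation: [[-0.098, -0.995, 0.002], [-0.995, 0.098, -0.002], [0.002, -0.002, -1.0]]
ft_force: [3.2, -3.5, -1.3]
width: 0.0093
finger_force: 42.9
```

Run:
```python
from h import *
s=r.state();print(s['t'],s['tool_pos'],s['ft_force'],s['moment'],s['joint_positions'])
o=np.array(s['orientation']);print(np.degrees(np.arctan2(o[1,1],o[0,1])))
```

```text
5.8833 [0.54836159 0.03764977 0.04347842] [ 3.18867061 -3.52404566 -1.32091109] [-0.56302574 -0.61387236 -0.01561679] [ -3.00648103   8.72231457  -9.42060189  71.74195526  -0.0983234
 -87.37306441]
174.36658152550189
```

Call:
carry_out([
  {"delta_pos": [0,0,0],"angular": [0,0,-0.04],"grip": -1},
  {"delta_pos": [0,0,0],"angular": [0,0,-0.03],"grip": -1},
  {"delta_pos": [0,0,0],"angular": [0,0,0],"grip": -1},
  {"delta_pos": [0,0,0],"angular": [0,0,0],"grip": -1},
])

```text
t: 6.22
tool_pos: [0.5484, 0.0376, 0.0435]
orientation: [[-0.031, -1.0, 0.002], [-1.0, 0.031, -0.002], [0.001, -0.002, -1.0]]
ft_force: [3.1, -3.5, -2.7]
width: 0.0098
finger_force: 45.1
```

Run:
```python
from h import *
s=r.state();print(s['t'],s['tool_pos'],s['ft_force'],s['moment'],s['joint_positions'])
o=np.array(s['orientation']);print(np.degrees(np.arctan2(o[1,1],o[0,1])))
i,im=snap('wrist','w5')
```

```text
6.2167 [0.54839804 0.03761489 0.04349392] [ 3.10200019 -3.54555681 -2.73955539] [-0.72820545 -0.82015817 -0.84221759] [-3.01980480e+00  8.72027739e+00 -9.42104967e+00  7.17391863e+01
 -8.12486473e-02 -9.12631213e+01]
178.24331787558205
```

View pics/w5.png

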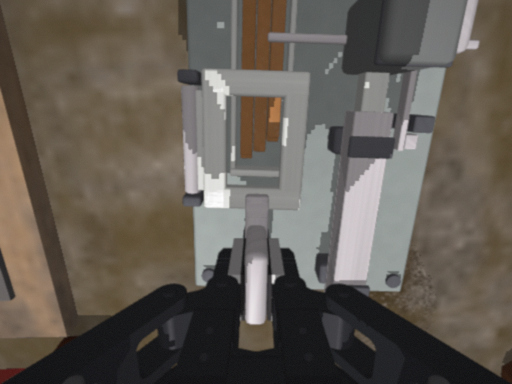

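The view shows the bar's end lapping the frame edge at (257,205), square to it. The moment rose to -0.84 N m, so the bar is at its stop. I'll unload, open a little, lift, and go over the head.

Call:
carry_out([
  {"delta_pos": [0,0,0],"angular": [0,0,0.033],"grip": -1},
  {"delta_pos": [0,0,0],"angular": [0,0,0],"grip": -0.5},
  {"delta_pos": [0,0,0],"angular": [0,0,0],"grip": -0.4},
  {"delta_pos": [0,0,0],"angular": [0,0,0],"grip": -0.4},
  {"delta_pos": [0,0,-20],"angular": [0,0,0],"grip": -0.4},
  {"delta_pos": [0,0,-25],"angular": [0,0,0],"grip": -0.4},
  {"delta_pos": [0,0,-25],"angular": [0,0,0],"grip": -0.4},
  {"delta_pos": [25,12,0],"angular": [0,0,0],"grip": 0.41},
  {"delta_pos": [25,12,0],"angular": [0,0,0],"grip": 0.41},
  {"delta_pos": [25,12,0],"angular": [0,0,0],"grip": 0.41},
  {"delta_pos": [0,0,0],"angular": [0,0,0],"grip": 0.41},
  {"delta_pos": [0,0,0],"angular": [0,0,0],"grip": 0.41},
])

```text
t: 7.27
tool_pos: [0.5062, -0.0345, 0.1134]
orientation: [[-0.061, -0.998, -0.0], [-0.998, 0.061, 0.001], [-0.001, 0.0, -1.0]]
ft_force: [0.1, -0.2, 0.5]
width: 0.0602
finger_force: 0.0
```

Run:
```python
from h import *
s=r.state();print(s['t'],s['tool_pos'],s['ft_force'],s['width'])
o=np.array(s['orientation']);print(np.degrees(np.arctan2(o[1,1],o[0,1])))
i,im=snap('wrist','w6');import pickle;pickle.dump(i,open('w6.pkl','wb'))
cv2.imwrite('pics/w6b.png',cv2.resize(im[:,:,::-1],None,fx=1.56,fy=1.56,interpolation=2))
```

```text
7.2667 [ 0.50624528 -0.03450086  0.11338075] [ 0.05835474 -0.20078621  0.50876796] 0.06019830334445893
176.49043618753737
```

View pics/w6b.png

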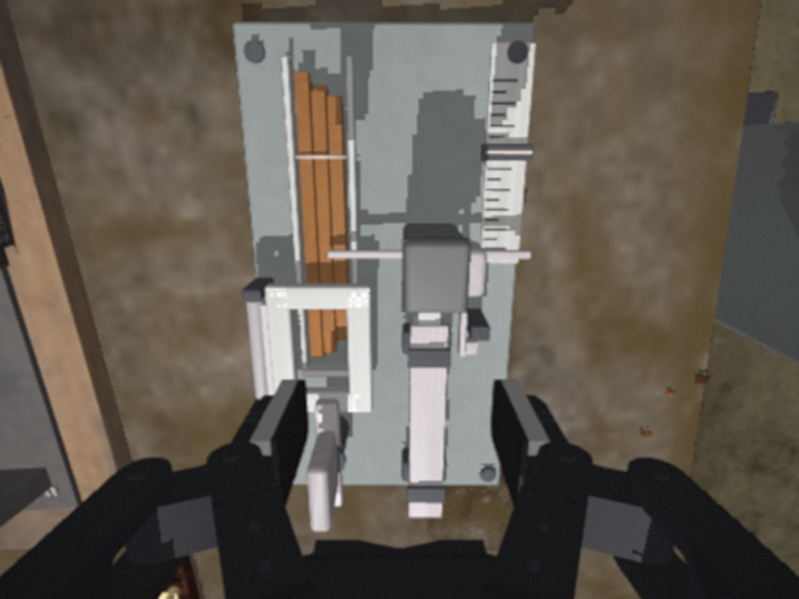

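The view shows the pointer at about (515,255), the rider's light line at (508,152) and the head's top face at u 404–467, v 240–311 with the button at (477,272). The bar still lies across the frame edge at (328,405).

Run:
```python
from h import *
import pickle;i=pickle.load(open('w6.pkl','rb'));im=cv2.imread('pics/w6.png',0).astype(int)
print('ptr cols322-338 rows',[(v,int(im[v,324:338].mean())) for v in range(156,172)])
print('rid',[(v,int(im[v,316:336].mean())) for v in range(90,106)])
th=np.radians(-3.65);R=np.array([[np.cos(th),-np.sin(th)],[np.sin(th),np.cos(th)]]);pv=np.array([.5484,.0376])
f=lambda u,v,z:((R.T@(ray(i,u,v,z)[:2]-pv))*1000+[30,87]).round(1)
for n,u,v,z in (('ptr',515,255,.029),('ptrL',370,255,.029),('rid',508,152,.0175),('scale0..',508,238,.0125),('headTop',435.5,275,.076),('c1',404,240,.076),('c2',467,311,.076)): print(n,f(u/1.56,v/1.56,z))
cs=np.array([[236,24],[532,24],[498,486],[262,486]])/1.56
print([f(u,v,.01) for u,v in cs])
```

```text
ptr cols322-338 rows [(156, 173), (157, 173), (158, 170), (159, 158), (160, 135), (161, 152), (162, 189), (163, 201), (164, 202), (165, 194), (166, 173), (167, 161), (168, 148), (169, 129), (170, 121), (171, 120)]
rid [(90, 140), (91, 131), (92, 90), (93, 77), (94, 86), (95, 97), (96, 150), (97, 208), (98, 173), (99, 114), (100, 91), (101, 88), (102, 124), (103, 194), (104, 214), (105, 214)]
ptr [-63.6 -18.7]
ptrL [  7.1 -18.5]
rid [-59.3 -66.5]
scale0.. [-63.4 -24.2]
headTop [-21.3 -20.3]
c1 [ -8.9 -34. ]
c2 [-34.3  -5.4]
[array([  68.1, -122.2]), array([ -67.9, -122.5]), array([-69. , 131.1]), array([ 77.8, 131.3])]
```

Call:
carry_out([
  {"delta_pos": [16,7.5,0],"angular": [0,0,0],"grip": 0.41},
  {"delta_pos": [16,7.5,0],"angular": [0,0,0],"grip": 0.41},
  {"delta_pos": [0,0,12],"angular": [0,0,0],"grip": 0.41},
  {"delta_pos": [0,0,10],"angular": [0,0,0],"grip": 0.41},
  {"delta_pos": [0,0,0],"angular": [0,0,0],"grip": 0.41},
  {"delta_pos": [0,0,0],"angular": [0,0,0],"grip": 0.41},
  {"delta_pos": [0,0,0],"angular": [0,0,0],"grip": 0.41},
])

```text
t: 7.9
tool_pos: [0.4901, -0.0643, 0.0908]
orientation: [[-0.058, -0.998, -0.001], [-0.998, 0.058, 0.001], [-0.001, 0.001, -1.0]]
ft_force: [-0.2, 0.2, 0.4]
width: 0.0607
finger_force: 0.0
```

```bash
cat >> h.py <<'E'
def b2(p):
    th=np.radians(-3.65);R=np.array([[np.cos(th),-np.sin(th)],[np.sin(th),np.cos(th)]])
    return (R.T@(np.array(p)[:2]-[.5484,.0376]))*1000+[30,87]
E
python3 - <<'E'
from h import *
s=r.state();print(s['t'],s['tool_pos'],b2(s['tool_pos']),s['ft_force'],s['width'])
E
```

```text
7.9 [ 0.49009939 -0.06427045  0.09081654] [-21.69712839 -18.37531531] [-0.23695739  0.22894605  0.43291257] 0.0606658276276147
```

Call:
carry_out([
  {"delta_pos": [1.5,1,14],"angular": [0,0,0],"grip": 0.41},
  {"delta_pos": [0,0,14],"angular": [0,0,0],"grip": 0.41},
  {"delta_pos": [0,0,13],"angular": [0,0,0],"grip": 0.41},
  {"delta_pos": [0,0,12],"angular": [0,0,0],"grip": 0.41},
  {"delta_pos": [0,0,0],"angular": [0,0,0],"grip": 0.41},
  {"delta_pos": [0,0,0],"angular": [0,0,0],"grip": 0.41},
  {"delta_pos": [0,0,0],"angular": [0,0,0],"grip": 0.41},
], newtons=50)

```text
t: 8.48
tool_pos: [0.4896, -0.0666, 0.0391]
orientation: [[-0.059, -0.998, 0.001], [-0.998, 0.059, -0.0], [0.0, -0.001, -1.0]]
ft_force: [0.1, -0.2, 0.1]
width: 0.0606
finger_force: 0.0
```

Call:
carry_out([
  {"delta_pos": [0,0,0],"angular": [0,0,0],"grip": 0},
  {"delta_pos": [0,0,0],"angular": [0,0,0],"grip": -0.3},
  {"delta_pos": [0,0,0],"angular": [0,0,0],"grip": -0.6},
  {"delta_pos": [0,0,0],"angular": [0,0,0],"grip": -0.8},
  {"delta_pos": [0,0,0],"angular": [0,0,0],"grip": -0.8},
  {"delta_pos": [0,0,0],"angular": [0,0,0],"grip": -0.8},
  {"delta_pos": [0,0,0],"angular": [0,0,0],"grip": -0.8},
  {"delta_pos": [0,0,0],"angular": [0,0,0],"grip": -0.8},
])

```text
t: 9.15
tool_pos: [0.4895, -0.0668, 0.0396]
orientation: [[-0.06, -0.998, 0.001], [-0.998, 0.06, -0.001], [0.0, -0.001, -1.0]]
ft_force: [1.9, 0.5, 6.1]
width: 0.0256
finger_force: 54.2
```

Run:
```python
from h import *
s=r.state();print(s['t'],s['tool_pos'],b2(s['tool_pos']),s['ft_force'],s['width'],s['finger_force'])
i,im=snap('wrist','w7')
cv2.imwrite('pics/w7b.png',cv2.resize(im[60:384,100:412,::-1],None,fx=1.85,fy=1.85,interpolation=2))
```

```text
9.15 [ 0.48954183 -0.06684081  0.03958955] [-22.08992691 -20.97595044] [1.87967859 0.49748178 6.11000492] 0.025596215659937086 54.15957670658827
```

View pics/w7b.png

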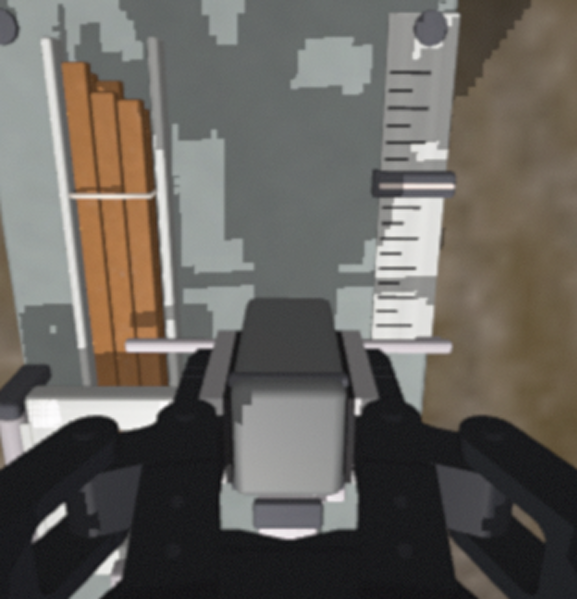

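The pads sit squarely on the head and button. The pointer is at (410,346) and the rider line at (412,184) in the crop. I'll try a small pull.

Call:
carry_out([
  {"delta_pos": [2,0,0],"angular": [0,0,0],"grip": -0.8},
  {"delta_pos": [2,0,0],"angular": [0,0,0],"grip": -0.8},
  {"delta_pos": [2,0,0],"angular": [0,0,0],"grip": -0.8},
  {"delta_pos": [0,0,0],"angular": [0,0,0],"grip": -0.8},
  {"delta_pos": [0,0,0],"angular": [0,0,0],"grip": -0.8},
])

```text
t: 9.62
tool_pos: [0.4892, -0.0715, 0.0396]
orientation: [[-0.059, -0.998, 0.001], [-0.998, 0.059, 0.002], [-0.003, -0.001, -1.0]]
ft_force: [2.0, 4.0, 7.1]
width: 0.0257
finger_force: 54.5
```

Run:
```python
from h import *
import pickle
s=r.state();print(s['t'],b2(s['tool_pos']),s['ft_force'],s['width'],s['finger_force'])
i,im=snap('wrist','w8');g=cv2.cvtColor(im,cv2.COLOR_RGB2GRAY).astype(int)
pickle.dump(i,open('w8.pkl','wb'))
print([(v,int(g[v,312:334].mean())) for v in range(232,256)])
print('rid',[(v,int(g[v,308:342].mean())) for v in range(145,170)])
```

```text
9.6167 [-22.1106168  -25.61285566] [2.03173217 4.01978081 7.10296208] 0.025650276496789415 54.475834518671036
[(232, 223), (233, 221), (234, 211), (235, 209), (236, 219), (237, 222), (238, 221), (239, 222), (240, 218), (241, 182), (242, 124), (243, 101), (244, 118), (245, 151), (246, 190), (247, 207), (248, 213), (249, 217), (250, 216), (251, 216), (252, 214), (253, 198), (254, 167), (255, 154)]
rid [(145, 137), (146, 171), (147, 196), (148, 201), (149, 199), (150, 190), (151, 185), (152, 181), (153, 164), (154, 142), (155, 143), (156, 145), (157, 146), (158, 146), (159, 138), (160, 100), (161, 66), (162, 65), (163, 76), (164, 85), (165, 86), (166, 96), (167, 150), (168, 216), (169, 217)]
```

The pointer keeps its place in the picture while the rider comes nearer, and the pull is about 4 N, so the arm is free.

Call:
carry_out([
  {"delta_pos": [4,0,0],"angular": [0,0,0],"grip": -0.8},
  {"delta_pos": [5,0,0],"angular": [0,0,0],"grip": -0.8},
  {"delta_pos": [6,0,0],"angular": [0,0,0],"grip": -0.8},
  {"delta_pos": [6,0,0],"angular": [0,0,0],"grip": -0.8},
  {"delta_pos": [6,0,0],"angular": [0,0,0],"grip": -0.8},
  {"delta_pos": [5,0,0],"angular": [0,0,0],"grip": -0.8},
  {"delta_pos": [4,0,0],"angular": [0,0,0],"grip": -0.8},
  {"delta_pos": [2,0,0],"angular": [0,0,0],"grip": -0.8},
  {"delta_pos": [0,0,0],"angular": [0,0,0],"grip": -0.8},
  {"delta_pos": [0,0,0],"angular": [0,0,0],"grip": -0.8},
])

```text
t: 10.5
tool_pos: [0.4868, -0.1092, 0.0396]
orientation: [[-0.059, -0.998, 0.001], [-0.998, 0.059, 0.003], [-0.003, -0.001, -1.0]]
ft_force: [1.4, 4.9, 7.3]
width: 0.0258
finger_force: 54.5
```

Run:
```python
from h import *
import pickle
s=r.state();print(s['t'],b2(s['tool_pos']),s['ft_force'],s['width'],s['finger_force'])
i,im=snap('wrist','w9');pickle.dump(i,open('w9.pkl','wb'));t,tm=snap('top','top9')
A=cv2.resize(im[190:290,290:360,::-1],None,fx=5.6,fy=5.6,interpolation=2)
B=cv2.resize(tm[195:245,200:270,::-1],(392,280),interpolation=2)
C=np.zeros((max(A.shape[0],B.shape[0]),A.shape[1]+B.shape[1],3),np.uint8);C[:A.shape[0],:A.shape[1]]=A;C[:B.shape[0],A.shape[1]:]=B
cv2.imwrite('pics/c9.png',C)
```

```text
10.5 [-22.11594226 -63.39821156] [1.35174591 4.87801924 7.26689968] 0.025838205550196055 54.54771291464567
```

View pics/c9.png

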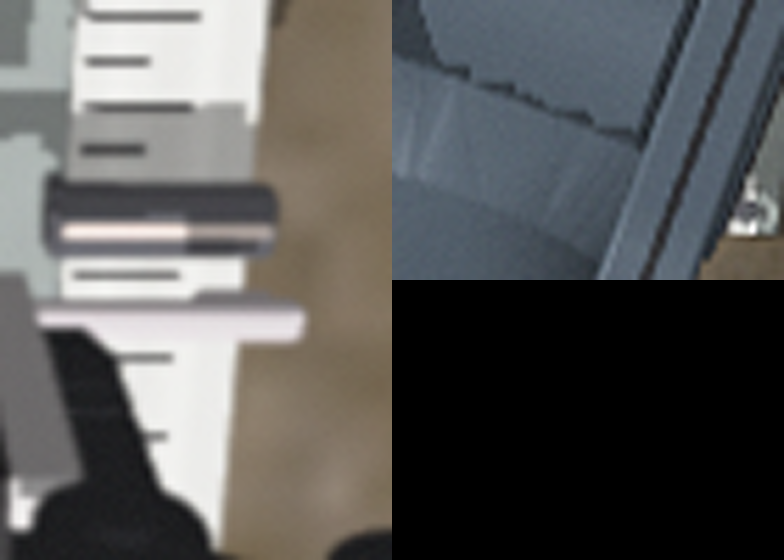

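In the crop the rider line is at (120,231), and the pointer's bright top spans y 310–342. About 9 mm appears to be left, so I'll cast rays for it.

Run:
```python
from h import *
import pickle
i=pickle.load(open('w9.pkl','rb'))
f=lambda x,y,z:b2(ray(i,290+x/5.6,190+y/5.6,z)).round(1)
print('rider',f(120,231,.0175),f(60,231,.0175),'ptr edges',f(180,310,.029),f(180,342,.029),'bot',f(180,296,.025))
print('eye',b2(i['eye']),i['eye'][2],'marks',[f(130,y,.0125)[1] for y in (16,61,107,150,275,358)])
```

```text
rider [-54.6 -66.5] [-48.2 -66.4] ptr edges [-58.8 -63.1] [-59.  -59.5] bot [-59.6 -62.7]
eye [ -21.37384514 -141.00388212] 0.18171808855002286 marks [np.float64(-88.7), np.float64(-83.8), np.float64(-78.6), np.float64(-73.7), np.float64(-58.9), np.float64(-48.7)]
```

Call:
carry_out([
  {"delta_pos": [3,0,0],"angular": [0,0,0],"grip": -0.8},
  {"delta_pos": [2.2,0,0],"angular": [0,0,0],"grip": -0.8},
  {"delta_pos": [0,0,0],"angular": [0,0,0],"grip": -0.8},
  {"delta_pos": [0,0,0],"angular": [0,0,0],"grip": -0.8},
  {"delta_pos": [0,0,0],"angular": [0,0,0],"grip": -0.8},
])

```text
t: 11.02
tool_pos: [0.4865, -0.1142, 0.0396]
orientation: [[-0.058, -0.998, 0.001], [-0.998, 0.058, 0.003], [-0.003, -0.001, -1.0]]
ft_force: [1.6, 4.5, 6.6]
width: 0.0254
finger_force: 54.6
```

Run:
```python
from h import *
import pickle
s=r.state();print(s['t'],b2(s['tool_pos']),s['ft_force'],s['width'],s['finger_force'])
i,im=snap('wrist','wa');pickle.dump(i,open('wa.pkl','wb'))
A=cv2.resize(im[190:290,290:360,::-1],None,fx=5.6,fy=5.6,interpolation=2)
B=cv2.resize(im[60:384,60:290,::-1],None,fx=1.7,fy=1.7)[:550]
C=np.zeros((560,A.shape[1]+B.shape[1],3),np.uint8);C[:,:392]=A;C[:len(B),392:]=B
cv2.imwrite('pics/ca.png',C)
```

```text
11.0167 [-22.12330077 -68.44762398] [1.55872144 4.52981735 6.61844372] 0.025368423431496485 54.60728522390127
```

View pics/ca.png

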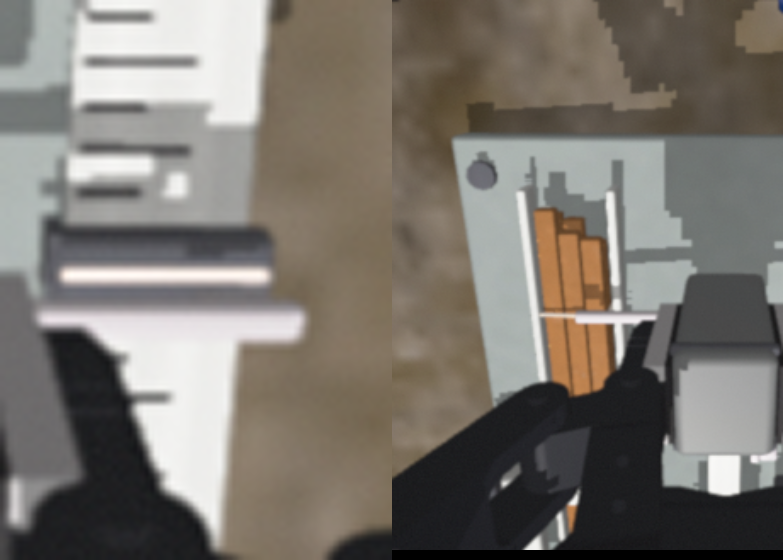

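The rider line is now at y 274 and the pointer top at y 310–342, with the wedges undisturbed on the left.

Run:
```python
from h import *
import pickle
i=pickle.load(open('wa.pkl','rb'))
f=lambda x,y,z:b2(ray(i,290+x/5.6,190+y/5.6,z)).round(1)
print('rider',f(160,274,.0175),'ptr',f(160,310,.029),f(160,342,.029),[f(130,y,.0125)[1] for y in (61,107,150,192,398)])
g=cv2.cvtColor(cv2.imread('pics/wa.png'),7).astype(int)
print([(v,int(g[v,302:335].mean())) for v in range(229,254)])
```

```text
rider [-59.2 -66.5] ptr [-56.8 -68.2] [-57.  -64.6] [np.float64(-88.8), np.float64(-83.6), np.float64(-78.7), np.float64(-73.9), np.float64(-48.7)]
[(229, 148), (230, 98), (231, 62), (232, 65), (233, 76), (234, 88), (235, 99), (236, 106), (237, 146), (238, 227), (239, 241), (240, 177), (241, 117), (242, 110), (243, 113), (244, 131), (245, 167), (246, 209), (247, 223), (248, 217), (249, 208), (250, 199), (251, 191), (252, 181), (253, 169)]
```

Run:
```python
from h import *
print(r.close_job())
```

```text
the job is handed in; nothing more can be done
None
```

I handed the job in: the turnbutton is at its stop across the frame's edge, and the stop arm is drawn out about 47.5 mm and still gripped, its pointer within about 0.2 mm of the rider's line as measured.

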